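# Put away the part-used paint tins and hold up the full one

## Robot

A 6-joint arm with a two-finger parallel gripper is mounted at the origin on the work surface. World frame = base frame: x ahead of the robot, y to its left, z up, the work surface at z = 0. Lengths are in m, angles in rad, forces in N, time in s.
With the tool pointing down it reaches from about 0.375 to 0.9 m from the base axis. Payload 3.1 kg.
Tool frame: the origin (TCP) lies midway between the tips of the shut fingers; the grasp point (between the pads) lies 19 mm behind it; z points along the fingers, y is the line along which they close (so a half turn about z gives the same grasp; the last joint's range is limited). The gripper opens to 85 mm and grips with 20 to 120 N. Pads are 22 mm wide; open, the fingers measure 114 mm over their backs; the gripper's body (76 mm by 85 mm) begins 54 mm behind the grasp point. The pads swing forward as they close: fully open they stand 13 mm farther back than shut.
Start: joints at [0.924, 0.527, 1.433, -0, 1.181, -0.178], TCP at [0.282, 0.558, 0.206] pointing down, gripper open.
Joint ranges: [-3.08, 3.08], [-0.75, 2.2], [0.22, 2.44], [-1.43, 4.57], [0, 2.65], [-2.85, 2.85]. Speed limits (rad/s): [2.79, 2.79, 3.14, 3.14, 3.14, 3.14].

## Interface

Orientations are given as a unit quaternion [x, y, z, w].
In Python, from station import manip gives the robot as it stands.
- The arm moves only by the tool step_arm, never from a script. Its argument "targets" is text: rows parted by semicolons, each of 4 numbers parted by spaces: the shift along the tool's x, y, z in mm, then the turn about the tool's z in degrees. A call has 1 to 12 rows; each row is the pose to reach, as a shift and turn from the pose commanded when the call began, along the tool's axes at that moment; what a row does not reach only later rows make up. A row lasts 1/10 s, in which the tool goes at most 50 mm and 8.59 degrees, less where a joint would pass 70% of its speed; a pose out of reach is approached as far as the arm can. A call with a gripper value outside its range is refused whole. "gripper" is the closure, from 0 (fully open) to 1 (shut), set as the call begins (left out, the last holds). The fingers move at their own pace and stop on an object; "squeeze" is the grip in N (left out, the last holds). Time passes only in rows, so rows that repeat a pose let the fingers close. It gives the time, the measured TCP pose, the force, the opening and the grip force at its end, in the units of the state.
- manip.sense(): the state, without advancing time (a new reading comes with each control period).
- manip.snapshot(name): name is "scene" or "top" or "wrist"; returns the picture (480x640x3 uint8, red, green, blue); there is no depth.
- manip.get_calibration(name): a dict with "fov_y" (degrees; the focal length in pixels is half the picture's height over the tangent of half this angle, whatever the lens; pixels are square), "cx", "cy" (the principal point, pixels), "extrinsics" (4x4, takes a point from camera to world coordinates); the wrist camera has in their place "tool_from_camera" (4x4, takes a point from camera to tool coordinates, whose origin is the TCP and whose axes are the flange's). Camera axes: x right, y down, z forward; pixel columns grow to the right and rows downward; lengths in m; the calibration is good to about 2 mm. A picture is of the moment at which its call begins: read the wrist's pose just before it. get_calibration takes no time and is no camera call.
- manip.sign_off(): hands the job in; it is judged then, once.
Trained networks look in the newest picture that a camera, given by its name, has taken for a name from the list of things; names that differ only in an ending like _2 or _b are one class to them, and where a whole thing is asked for, a point or a joint stands for the part that bears it (a point fixed in the world has none). Each returns a list of dicts, best first, with "p" (0 to 1); they miss things now and then, are a little off and sometimes report something else, mostly with a low value. They report only what shows in the picture. A call takes as long as a camera call. They do not tell look-alikes from the thing itself.
- manip.recognise(camera, query): "position" ([column, row] in pixels, amid what is visible of it).
- manip.masks_of(camera, query): "pixels" (480x640 bool, what is visible of it) and "position" ([column, row] in pixels, amid what is visible of it).
- manip.mark_of(camera, query): "position" ([column, row] in pixels: a listed point, or the origin of a listed thing).
The state is a dict: "t": time; "q": joint angles; "qd": joint speeds; "tau": joint torques, N m; "tcp_pos": TCP position; "tool_rot": TCP orientation; "force": force on the tool from outside, world axes, zero at the start; "ft_torque": the same for the moment, N m; "finger_gap": opening from 0.0 (shut) to 1.0 (fully open); "gripper_force": force on a finger pad.
Only numpy, scipy, OpenCV 4.12 (cv2) and the standard library are available. Lean on these libraries where they do the work, as an engineer would, in place of code of your own. Each camera call takes 0.05 s, during which the arm holds its last target. There are 200 camera calls.

## Task

Clear up the three closed paint tins standing on the art-room table: they look the same, so heft them to feel which one is still full, the heaviest. Stand the two lighter, part-used tins upright on the wooden tray, setting them down without dropping them, and finish with the heaviest one in the gripper, still holding it up and upright with its base higher than the lids of the other two, ready to be handed over. Don't tip any tin over, and leave the figure, plate, water jar and brush alone.

Things in the scene. Friction and masses are not known exactly. Their poses are not given: they have to be found in the camera images.
- tin_1: One of three identical closed paint tins: bare metal cylinder, 66 mm across and 112 mm tall, flat underside, lid pressed into the top rim, pale label band. They start upright on the table and cannot be told apart by eye; only their weight differs (0.2 to 0.65 kg, mass centre at mid-height) and the heaviest is at least 180 g heavier than either of the others. Any of them may stand in any of the places. Origin: centre of the underside; z up along the tin.
- tin_2: One of three identical closed paint tins: bare metal cylinder, 66 mm across and 112 mm tall, flat underside, lid pressed into the top rim, pale label band. They start upright on the table and cannot be told apart by eye; only their weight differs (0.2 to 0.65 kg, mass centre at mid-height) and the heaviest is at least 180 g heavier than either of the others. Any of them may stand in any of the places. Origin: centre of the underside; z up along the tin.
- tin_3: One of three identical closed paint tins: bare metal cylinder, 66 mm across and 112 mm tall, flat underside, lid pressed into the top rim, pale label band. They start upright on the table and cannot be told apart by eye; only their weight differs (0.2 to 0.65 kg, mass centre at mid-height) and the heaviest is at least 180 g heavier than either of the others. Any of them may stand in any of the places. Origin: centre of the underside; z up along the tin.
- tray: Shallow wooden tray fixed to the table, 300 mm (its x) by 260 mm (its y) outside, 22 mm tall, walls and floor 8 mm thick; there is room for all three tins. Origin: centre of the underside, on the table; x along the long side, z up.
- tray_floor (a point): Centre of the tray's inner floor, where tins stand, 8 mm above the table (inner floor 284 by 244 mm). Axes as the tray's.
- figure: Bystander: papier-mache figure with raised arms, about 290 mm tall, on a pine board 170 by 220 by 24 mm. Origin: centre of the board's underside.
- plate: Bystander: round white plate, 170 mm across, 20 mm high. Origin: centre of its underside.
- jar: Bystander: glass jar 72 mm across and 95 mm tall with paintbrushes standing in it up to about 250 mm high. Origin: centre of its underside.
- brush: Bystander: flat brush about 200 mm long lying on the table along its x axis. Origin: near its middle, on the table.
Things that resemble listed ones, but are neither listed nor needed, are in the scene too. Leave any blue or pink look-alike of the tin_2 alone.

How it is judged:
By the outcome, as a careful person would: the job done as asked, in the order asked, and still so for the second after the job is handed in, while the arm keeps its last pose, push and grip.
It also fails if it takes over 72 s, if anything falls off the work surface, if the arm or the gripper's body presses on something with over 40 N, if the wrist force passes 120 N, or if a joint passes its speed limit or range.

## Working session

There is one attempt and no reset: what is moved stays moved. The work goes in short steps, Python scripts to look and compute and a tool call to move; the robot and the scene stay as the last step left them, time stands still between calls to the robot, and variables do not carry over. Pictures are saved under pics/ and viewed, at most 10 in all, crops included, and the job is handed in when it is done.

Besides the shell and the picture viewer there is one more tool, called after "Emit:" as name(argument=value, ...), one argument or row to a line, values as JSON. step_arm: Moves the arm, as the interface text tells. Its arguments: {"type":"object","properties":{"targets":{"type":"string"},"gripper":{"type":"number"},"squeeze":{"type":"number"}},"required":["targets"]}

```bash
mkdir -p pics; cat > h.py <<'E'
from station import manip
import numpy as np, cv2
def snap(cam,fn=None):
    im=manip.snapshot(cam)
    if fn: cv2.imwrite('pics/'+fn,im[:,:,::-1])
    return im
def ray(cam,p,z,tcp=None):
    c=manip.get_calibration(cam); f=240/np.tan(np.radians(c['fov_y'])/2)
    d=np.array([(p[0]-c['cx'])/f,(p[1]-c['cy'])/f,1])
    E=np.array(c['extrinsics']); w=E[:3,:3]@d; o=E[:3,3]
    return o+w*(z-o[2])/w[2]
E
python3 - <<'E'
from h import *
a=snap('scene','s0.png');b=snap('top','t0.png')
for cam in ('top','scene'):
  for q in ('tin_1','tray','tray_floor','figure','plate','jar','brush'):
    for r in manip.mark_of(cam,q): print(cam,q,round(r['p'],2),np.round(r['position']),np.round(ray(cam,r['position'],0.008 if q=='tray_floor' else 0),3))
c=manip.get_calibration('top');print(c)
s=manip.sense();print({k:np.round(v,3) for k,v in s.items()})
E
```

```text
top tin_1 0.9 [414. 311.] [ 0.423 -0.323  0.   ]
top tin_1 0.79 [379. 227.] [ 0.63  -0.246  0.   ]
top tin_1 0.78 [297. 233.] [ 0.615 -0.044  0.   ]
top tin_1 0.76 [360. 318.] [ 0.408 -0.193  0.   ]
top tin_1 0.74 [307. 301.] [ 0.448 -0.069  0.   ]
top tin_1 0.73 [371. 272.] [ 0.516 -0.223  0.   ]
top tin_1 0.6 [328. 353.] [ 0.328 -0.117  0.   ]
top tin_1 0.21 [213. 173.] [0.771 0.172 0.   ]
top tray 0.73 [182. 270.] [0.522 0.232 0.   ]
top tray_floor 0.83 [184. 270.] [0.52  0.227 0.008]
top figure 0.79 [479. 234.] [ 0.613 -0.491  0.   ]
top figure 0.5 [184. 270.] [0.521 0.227 0.   ]
top plate 0.64 [305. 169.] [ 0.781 -0.062  0.   ]
top jar 0.95 [464. 330.] [ 0.38  -0.438  0.   ]
top brush 0.64 [213. 176.] [0.764 0.171 0.   ]
top brush 0.45 [306. 300.] [ 0.449 -0.067  0.   ]
scene tin_1 0.86 [335. 288.] [ 0.618 -0.042  0.   ]
scene tin_1 0.84 [340. 168.] [ 0.328 -0.12   0.   ]
scene tin_1 0.83 [298. 189.] [ 0.412 -0.187  0.   ]
scene tin_1 0.81 [228. 266.] [ 0.634 -0.253  0.   ]
scene tin_1 0.79 [240. 184.] [ 0.435 -0.308  0.   ]
scene tin_1 0.64 [348. 216.] [ 0.445 -0.066  0.   ]
sc
[... 800 characters left out ...]
-03,
        -1.01374503e-01],
       [ 4.64524885e-03, -2.19492282e-01, -9.75603177e-01,
         1.06269776e+00],
       [ 0.00000000e+00,  0.00000000e+00,  0.00000000e+00,
         1.00000000e+00]])}
{'t': np.float64(0.8), 'q': array([ 0.924,  0.527,  1.433, -0.   ,  1.181, -0.178]), 'qd': array([ 0.   ,  0.   ,  0.   , -0.002,  0.001, -0.001]), 'tau': array([-2.0000e-03, -4.4225e+01, -1.7841e+01, -0.0000e+00,  1.0000e-03,
       -0.0000e+00]), 'tcp_pos': array([0.282, 0.558, 0.206]), 'tool_rot': array([ 0.232,  0.973, -0.   ,  0.   ]), 'force': array([ 0.397,  0.478, -0.149]), 'ft_torque': array([-0.018,  0.002,  0.022]), 'gripper_force': np.float64(0.0), 'finger_gap': np.float64(1.001)}
```

View pics/t0.png

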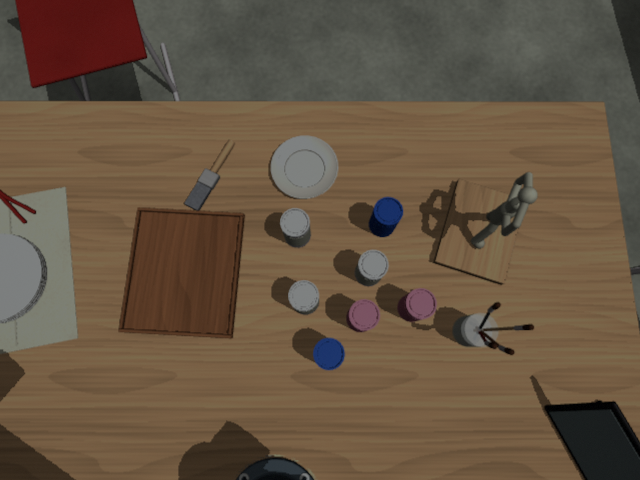

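View pics/s0.png

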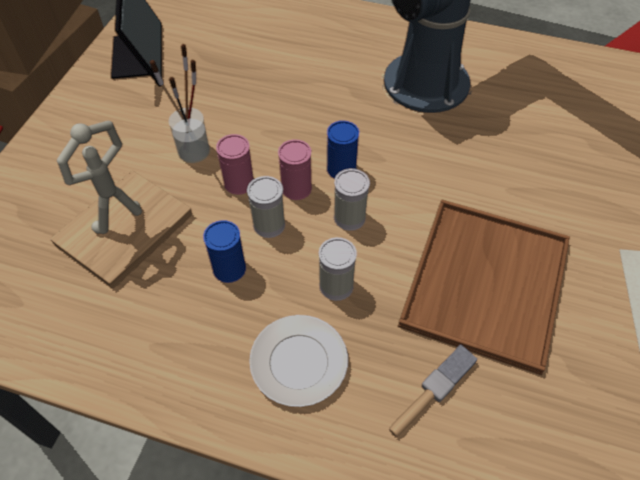

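Candidates in the top picture: bare-metal tins at (297,233), (307,301) and (371,272). Look-alikes are blue at (379,227) and (328,353), and pink at (360,318) and (414,311). I choose the three grey ones. The first reach goes to the tin at (297,233), world (0.616, -0.043).

```bash
cat >> h.py <<'E'
from scipy.spatial.transform import Rotation as Ro
def shift(x,y,z):
    s=manip.sense(); R=Ro.from_quat(s['tool_rot']).as_matrix()
    print('t',round(s['t'],2),'tcp',np.round(s['tcp_pos'],4),'shift mm',np.round(R.T@(np.array([x,y,z])-s['tcp_pos'])*1000,1),'F',np.round(s['force'],2))
def wray(p,z):
    s=manip.sense(); c=manip.get_calibration('wrist'); f=240/np.tan(np.radians(c['fov_y'])/2)
    R=Ro.from_quat(s['tool_rot']).as_matrix(); T=np.array(c['tool_from_camera'])
    o=R@T[:3,3]+s['tcp_pos']; w=R@T[:3,:3]@np.array([(p[0]-c['cx'])/f,(p[1]-c['cy'])/f,1])
    return o+w*(z-o[2])/w[2]
E
python3 - <<'E'
from h import *
snap('wrist')  # exercise
shift(0.616,-0.043,0.2)
im=cv2.imread('pics/t0.png')[200:330,270:400]
cv2.imwrite('pics/c0.png',cv2.resize(im,None,fx=4,fy=4))
print(manip.get_calibration('wrist'))
E
```

```text
t 0.85 tcp [0.2818 0.5579 0.206 ] shift mm [-569.2 -385.6    5.9] F [-0.16  0.3  -0.52]
{'fov_y': 61.1913317638502, 'cx': 318.2024311753721, 'cy': 231.94874884403166, 'tool_from_camera': array([[-3.99950741e-04, -9.51596705e-01, -3.07349234e-01,
         7.92551964e-02],
       [ 9.99999434e-01, -6.83540833e-04,  8.15049012e-04,
         3.71897882e-05],
       [-9.85683706e-04, -3.07348735e-01,  9.51596440e-01,
        -1.67924404e-01],
       [ 0.00000000e+00,  0.00000000e+00,  0.00000000e+00,
         1.00000000e+00]])}
```

View pics/c0.png

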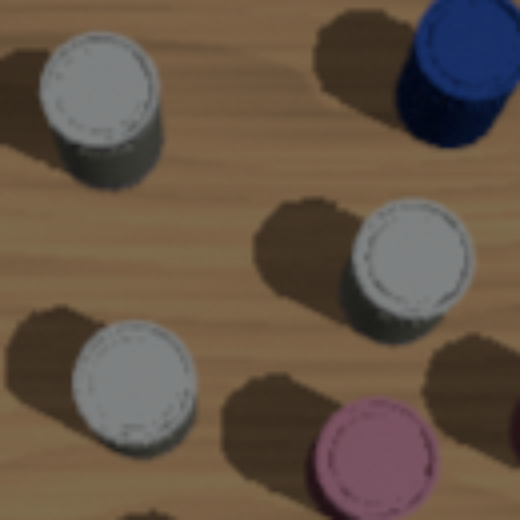

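The crop shows three bare-metal tins with lid centres at top pixels (295,222), (304,295) and (373,264.5); the neighbours are clearly blue and pink.

Emit:
step_arm(
  targets="-40 -27 0 0;-82 -56 0 0;-124 -84 0 0;-165 -112 0 0;-206 -140 0 0;-248 -168 0 0;-290 -196 0 0;-330 -224 0 0;-372 -252 0 0;-414 -280 0 0;-455 -308 0 0;-496 -336 0 0",
  gripper=0,
)

```text
t: 2.05
tcp_pos: [0.5734, 0.033, 0.2061]
tool_rot: [0.232, 0.973, 0.0, 0.0]
force: [1.1, 1.4, 0.7]
finger_gap: 0.997
gripper_force: 0.0
```

```bash
python3 - <<'E'
from h import *
for p in ((295,222),(303.7,295),(373.2,264.5)): print(np.round(ray('top',p,.112),4))
shift(0.616,-0.043,0.2)
snap('wrist','w0.png')
for r in manip.masks_of('wrist','tin_1'):
    m=r['pixels'];print(round(r['p'],2),np.round(r['position']),m.sum())
E
```

```text
[ 0.6101 -0.0445  0.112 ]
[ 0.4487 -0.0651  0.112 ]
[ 0.5147 -0.2149  0.112 ]
t 2.05 tcp [0.5734 0.033  0.2061] shift mm [-72.3 -48.6   6.2] F [1.06 1.41 0.68]
0.91 [ 38. 265.] 7853
0.85 [ 21. 140.] 3022
0.81 [255. 291.] 9186
0.73 [28. 23.] 2824
0.61 [108. 115.] 13409
0.57 [ 88. 359.] 3088
```

View pics/w0.png

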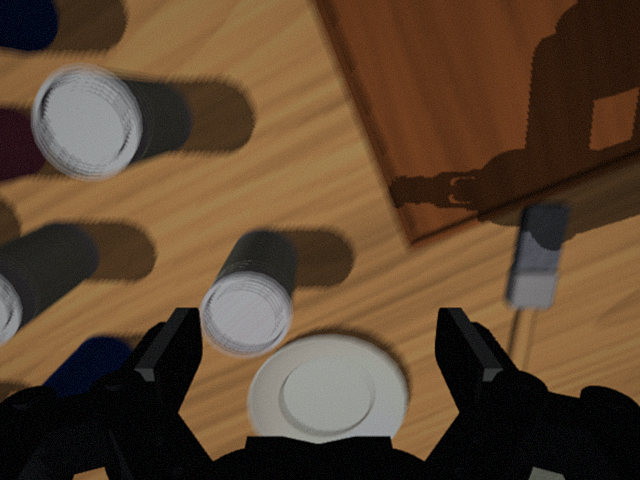

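The wrist view shows tin A's lid at (247,314), tin B's lid at (87,121), the plate at (328,395) and the tray corner at (412,243).

```bash
python3 - <<'E'
from h import *
for p in ((247,314),(87,121)): print(np.round(wray(p,.112),4))
shift(0.613,-0.044,0.15)
shift(0.613,-0.044,0.06)
E
```

```text
[ 0.6145 -0.0483  0.112 ]
[ 0.4518 -0.0683  0.112 ]
t 2.15 tcp [0.5769 0.0289 0.2063] shift mm [-65.1 -48.4  56.6] F [0.41 0.69 0.18]
t 2.15 tcp [0.5769 0.0289 0.2063] shift mm [-64.6 -48.4 146.6] F [0.41 0.69 0.18]
```

Emit:
step_arm(
  targets="-25 -18 0 0;-50 -38 0 0;-65 -49 10 0;-69 -53 30 0;-69 -53 50 0;-69 -53 60 0;-69 -53 60 0;-69 -53 60 0",
)

```text
t: 2.95
tcp_pos: [0.6103, -0.0428, 0.146]
tool_rot: [0.231, 0.973, 0.0, -0.0]
force: [0.2, -0.4, 0.5]
finger_gap: 1.002
gripper_force: 0.0
```

```bash
python3 - <<'E'
from h import *
shift(0.611,-0.0445,0.058)
E
```

```text
t 2.95 tcp [ 0.6103 -0.0428  0.146 ] shift mm [-1.4 -1.2 88. ] F [ 0.2  -0.4   0.48]
```

Emit:
step_arm(
  targets="-1 -1 25 0;-1 -1 50 0;-1 -1 72 0;-1 -1 84 0;-1 -1 88 0;-1 -1 88 0",
)

```text
t: 3.55
tcp_pos: [0.6112, -0.0446, 0.0583]
tool_rot: [0.232, 0.973, 0.0, 0.0]
force: [0.2, 0.3, -0.5]
finger_gap: 1.0
gripper_force: 0.0
```

Emit:
step_arm(
  targets="0 0 0 0;0 0 0 0;0 0 0 0;0 0 0 0;0 0 0 0;0 0 0 0",
  gripper=1,
  squeeze=60,
)

```text
t: 4.15
tcp_pos: [0.6123, -0.0448, 0.0598]
tool_rot: [0.232, 0.973, 0.0, 0.002]
force: [0.5, 0.5, 6.4]
finger_gap: 0.751
gripper_force: 66.3
```

Emit:
step_arm(
  targets="0 0 -5 0;0 0 -15 0;0 0 -25 0;0 0 -32 0;0 0 -35 0;0 0 -35 0;0 0 -35 0;0 0 -35 0;0 0 -35 0",
)

```text
t: 5.05
tcp_pos: [0.6104, -0.0447, 0.0925]
tool_rot: [0.232, 0.973, -0.0, -0.0]
force: [0.0, -0.4, -2.4]
finger_gap: 0.751
gripper_force: 66.5
```

Emit:
step_arm(
  targets="0 0 0 0;0 0 0 0",
)

```text
t: 5.25
tcp_pos: [0.6106, -0.0447, 0.0927]
tool_rot: [0.232, 0.973, 0.0, -0.0]
force: [-0.5, 0.0, -2.1]
finger_gap: 0.749
gripper_force: 66.5
```

Emit:
step_arm(
  targets="0 0 0 0;0 0 0 0",
)

```text
t: 5.45
tcp_pos: [0.6107, -0.0447, 0.0929]
tool_rot: [0.232, 0.973, -0.0, -0.0]
force: [-0.2, 0.3, -2.3]
finger_gap: 0.752
gripper_force: 66.5
```

Tin A reads about 2.3 N, or 0.23 kg. That is below 0.38 kg, so it can't be the heaviest (0.38 kg is the least the heaviest could weigh). It goes to the tray.

Emit:
step_arm(
  targets="4 6 -20 0;15 23 -30 0;32 50 -30 0;52 82 -30 0;74 117 -30 0;95 150 -30 0;114 180 -30 0;130 205 -30 0;140 221 -30 0;145 229 -30 0;145 229 -30 0;145 229 -30 0",
)

```text
t: 6.65
tcp_pos: [0.5846, 0.2243, 0.1228]
tool_rot: [0.232, 0.973, -0.0, 0.0]
force: [-0.6, 0.2, -2.5]
finger_gap: 0.747
gripper_force: 67.0
```

```bash
python3 - <<'E'
from h import *
shift(0.585,0.225,0.068)
snap('scene','s1.png')
E
```

```text
t 6.65 tcp [0.5846 0.2243 0.1228] shift mm [ 0.   0.9 54.8] F [-0.59  0.16 -2.5 ]
```

View pics/s1.png

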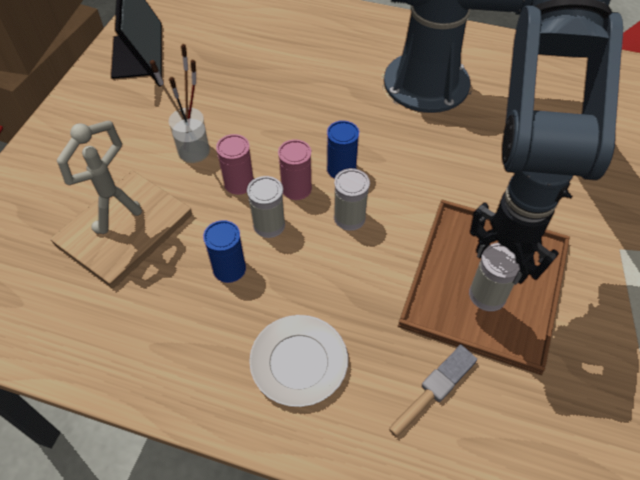

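Tin A is held upright over the tray at (492,280). Lower it gently.

Emit:
step_arm(
  targets="0 0 12 0;0 0 27 0;0 0 40 0;0 0 46 0;0 0 48 0;0 0 50 0;0 0 51 0;0 0 52 0;0 0 53 0;0 0 53 0",
)

```text
t: 7.7
tcp_pos: [0.5846, 0.2251, 0.0701]
tool_rot: [0.232, 0.973, 0.0, 0.0]
force: [-0.3, 0.8, -2.7]
finger_gap: 0.751
gripper_force: 67.0
```

Emit:
step_arm(
  targets="0 0 1 0;0 0 1 0;0 0 2 0;0 0 2 0",
)

```text
t: 8.1
tcp_pos: [0.5846, 0.2251, 0.0679]
tool_rot: [0.232, 0.973, 0.0, 0.0]
force: [0.7, -0.4, -3.3]
finger_gap: 0.749
gripper_force: 67.0
```

Emit:
step_arm(
  targets="0 0 1 0;0 0 1 0;0 0 2 0;0 0 2 0",
)

```text
t: 8.5
tcp_pos: [0.5849, 0.225, 0.0677]
tool_rot: [0.232, 0.973, 0.0, 0.001]
force: [-2.1, -0.4, 9.3]
finger_gap: 0.757
gripper_force: 68.6
```

Emit:
step_arm(
  targets="0 0 -1 0;0 0 -1 0;0 0 -1 0;0 0 -1 0;0 0 -1 0",
  gripper=0,
)

```text
t: 9.0
tcp_pos: [0.5845, 0.225, 0.0667]
tool_rot: [0.232, 0.973, -0.0, -0.0]
force: [-0.1, -0.2, 0.1]
finger_gap: 1.002
gripper_force: 0.0
```

Emit:
step_arm(
  targets="0 0 -10 0;0 0 -30 0;0 0 -60 0;0 0 -90 0;0 0 -107 0;0 0 -110 0;0 0 -110 0",
)

```text
t: 9.7
tcp_pos: [0.5847, 0.2251, 0.1777]
tool_rot: [0.232, 0.973, 0.0, 0.001]
force: [-0.3, -0.3, -0.8]
finger_gap: 1.003
gripper_force: 0.0
```

```bash
python3 - <<'E'
from h import *
shift(0.4485,-0.0645,0.178)
E
```

```text
t 9.7 tcp [0.5847 0.2251 0.1777] shift mm [  -9.  -319.9   -0.6] F [-0.26 -0.25 -0.76]
```

Now to tin B.

Emit:
step_arm(
  targets="0 -10 0 0;-1 -35 0 0;-2 -70 0 0;-3 -110 0 0;-4 -150 0 0;-5 -190 0 0;-6 -230 0 0;-7 -265 0 0;-8 -295 0 0;-9 -312 0 0;-9 -320 0 0;-9 -320 0 0",
)

```text
t: 10.9
tcp_pos: [0.4471, -0.0651, 0.1762]
tool_rot: [0.233, 0.973, 0.0, -0.001]
force: [1.0, -0.4, -0.6]
finger_gap: 1.001
gripper_force: 0.0
```

Emit:
step_arm(
  targets="0 0 0 0;0 0 0 0",
)

```text
t: 11.1
tcp_pos: [0.4484, -0.0639, 0.1767]
tool_rot: [0.231, 0.973, 0.0, -0.0]
force: [0.6, 0.5, -1.1]
finger_gap: 0.996
gripper_force: 0.0
```

```bash
python3 - <<'E'
from h import *
shift(0.4485,-0.0645,0.058)
E
```

```text
t 11.1 tcp [ 0.4484 -0.0639  0.1767] shift mm [ -0.4  -0.5 118.7] F [ 0.56  0.55 -1.07]
```

Emit:
step_arm(
  targets="0 0 15 0;0 0 45 0;0 0 75 0;0 0 100 0;0 0 113 0;0 0 118 0;0 0 118 0",
)

```text
t: 11.8
tcp_pos: [0.4483, -0.064, 0.0584]
tool_rot: [0.231, 0.973, 0.0, -0.001]
force: [0.1, 0.3, 0.2]
finger_gap: 1.001
gripper_force: 0.0
```

Emit:
step_arm(
  targets="0 0 0 0;0 0 0 0;0 0 0 0;0 0 0 0;0 0 0 0;0 0 0 0",
  gripper=1,
  squeeze=60,
)

```text
t: 12.4
tcp_pos: [0.4493, -0.0647, 0.0602]
tool_rot: [0.232, 0.973, 0.0, 0.001]
force: [0.6, 2.6, 6.9]
finger_gap: 0.753
gripper_force: 65.7
```

Emit:
step_arm(
  targets="0 0 -5 0;0 0 -15 0;0 0 -25 0;0 0 -35 0;0 0 -45 0;0 0 -55 0;0 0 -62 0;0 0 -65 0;0 0 -65 0;0 0 -65 0;0 0 -65 0",
)

```text
t: 13.5
tcp_pos: [0.4479, -0.0645, 0.1235]
tool_rot: [0.232, 0.973, 0.0, -0.001]
force: [-0.7, 0.5, -4.5]
finger_gap: 0.749
gripper_force: 66.9
```

Emit:
step_arm(
  targets="0 0 0 0;0 0 0 0",
)

```text
t: 13.7
tcp_pos: [0.4481, -0.0646, 0.1236]
tool_rot: [0.232, 0.973, 0.0, -0.0]
force: [0.0, 1.0, -2.4]
finger_gap: 0.748
gripper_force: 66.9
```

Emit:
step_arm(
  targets="0 0 0 0;0 0 0 0",
)

```text
t: 13.9
tcp_pos: [0.4483, -0.0646, 0.1238]
tool_rot: [0.232, 0.973, 0.0, -0.0]
force: [0.6, 0.9, -2.9]
finger_gap: 0.752
gripper_force: 66.9
```

Emit:
step_arm(
  targets="0 0 0 0;0 0 0 0",
)

```text
t: 14.1
tcp_pos: [0.4483, -0.0646, 0.1239]
tool_rot: [0.232, 0.973, 0.0, 0.0]
force: [-0.9, 0.5, -3.1]
finger_gap: 0.75
gripper_force: 66.9
```

Emit:
step_arm(
  targets="0 0 0 0;0 0 0 0",
)

```text
t: 14.3
tcp_pos: [0.4483, -0.0646, 0.1239]
tool_rot: [0.232, 0.973, -0.0, -0.0]
force: [-0.2, 0.1, -2.4]
finger_gap: 0.748
gripper_force: 66.9
```

Emit:
step_arm(
  targets="0 0 0 0;0 0 0 0",
)

```text
t: 14.5
tcp_pos: [0.4483, -0.0646, 0.1239]
tool_rot: [0.232, 0.973, 0.0, -0.0]
force: [-0.5, 0.2, -3.3]
finger_gap: 0.749
gripper_force: 66.9
```

Tin B reads about 2.9 N (0.29 kg), also light. It goes to the tray at (0.455, 0.225).

Emit:
step_arm(
  targets="3 7 0 0;12 25 0 0;26 54 0 0;43 90 0 0;61 128 0 0;79 166 0 0;96 201 0 0;110 230 0 0;120 251 0 0;125 262 0 0;125 262 0 0;125 262 0 0",
)

```text
t: 15.7
tcp_pos: [0.4544, 0.225, 0.1237]
tool_rot: [0.232, 0.973, -0.0, -0.0]
force: [0.4, 0.2, -3.6]
finger_gap: 0.75
gripper_force: 67.4
```

Emit:
step_arm(
  targets="0 0 12 0;0 0 27 0;0 0 40 0;0 0 47 0;0 0 50 0;0 0 52 0;0 0 53 0;0 0 54 0;0 0 55 0;0 0 55 0",
)

```text
t: 16.7
tcp_pos: [0.455, 0.2257, 0.0691]
tool_rot: [0.232, 0.973, 0.0, 0.0]
force: [-0.7, 0.3, -4.7]
finger_gap: 0.752
gripper_force: 67.4
```

Emit:
step_arm(
  targets="0 0 1 0;0 0 1 0;0 0 2 0;0 0 2 0",
)

```text
t: 17.1
tcp_pos: [0.4552, 0.2257, 0.0682]
tool_rot: [0.232, 0.973, 0.0, 0.0]
force: [-1.4, 0.5, 7.7]
finger_gap: 0.753
gripper_force: 68.6
```

```bash
python3 - <<'E'
from h import *
shift(0.5147,-0.2149,0.178)
E
```

```text
t 17.1 tcp [0.4552 0.2257 0.0682] shift mm [-251.8 -366.4 -109.8] F [-1.4   0.49  7.67]
```

Contact. Release, rise and go to tin C.

Emit:
step_arm(
  targets="0 0 0 0;0 0 0 0;0 0 0 0;0 0 0 0;0 0 0 0",
  gripper=0,
)

```text
t: 17.6
tcp_pos: [0.4549, 0.2256, 0.0668]
tool_rot: [0.232, 0.973, -0.0, -0.0]
force: [0.2, -0.1, 0.3]
finger_gap: 1.003
gripper_force: 0.0
```

Emit:
step_arm(
  targets="0 0 -10 0;0 0 -30 0;0 0 -60 0;0 0 -90 0;0 0 -107 0;0 0 -110 0;0 0 -110 0",
)

```text
t: 18.3
tcp_pos: [0.455, 0.2256, 0.1775]
tool_rot: [0.232, 0.973, 0.0, 0.001]
force: [-0.4, -0.6, -0.4]
finger_gap: 1.0
gripper_force: 0.0
```

Emit:
step_arm(
  targets="-6 -9 0 0;-20 -30 0 0;-42 -60 0 0;-65 -94 0 0;-90 -130 0 0;-115 -166 0 0;-140 -202 0 0;-165 -238 0 0;-188 -272 0 0;-208 -304 0 0;-226 -330 0 0;-240 -350 0 0",
)

```text
t: 19.5
tcp_pos: [0.51, -0.1976, 0.1752]
tool_rot: [0.233, 0.973, 0.0, -0.001]
force: [0.4, -0.0, 0.1]
finger_gap: 1.0
gripper_force: 0.0
```

Emit:
step_arm(
  targets="-8 -11 0 0;-12 -16 0 0;-12 -16 0 0;-12 -16 0 0",
)

```text
t: 19.9
tcp_pos: [0.5141, -0.2134, 0.1765]
tool_rot: [0.231, 0.973, 0.0, -0.001]
force: [0.1, 0.6, -0.0]
finger_gap: 1.0
gripper_force: 0.0
```

```bash
python3 - <<'E'
from h import *
shift(0.515,-0.215,0.058)
E
```

```text
t 19.9 tcp [ 0.5141 -0.2134  0.1765] shift mm [ -1.7  -1.1 118.5] F [ 0.07  0.6  -0.03]
```

Emit:
step_arm(
  targets="-1 -1 15 0;-2 -1 45 0;-2 -1 75 0;-2 -1 100 0;-2 -1 113 0;-2 -1 118 0;-2 -1 118 0",
)

```text
t: 20.6
tcp_pos: [0.5162, -0.2159, 0.0589]
tool_rot: [0.231, 0.973, 0.0, -0.0]
force: [0.8, -0.1, 0.4]
finger_gap: 1.001
gripper_force: 0.0
```

Emit:
step_arm(
  targets="0 0 0 0;0 0 0 0;0 0 0 0;0 0 0 0;0 0 0 0;0 0 0 0",
  gripper=1,
  squeeze=80,
)

```text
t: 21.2
tcp_pos: [0.5174, -0.2166, 0.0608]
tool_rot: [0.232, 0.973, -0.0, 0.002]
force: [0.3, 2.0, 6.0]
finger_gap: 0.747
gripper_force: 87.3
```

Emit:
step_arm(
  targets="0 0 -5 0;0 0 -15 0;0 0 -25 0;0 0 -35 0;0 0 -45 0;0 0 -55 0;0 0 -62 0;0 0 -65 0;0 0 -65 0;0 0 -65 0;0 0 -65 0",
)

```text
t: 22.3
tcp_pos: [0.5157, -0.2162, 0.1234]
tool_rot: [0.232, 0.973, 0.0, -0.001]
force: [-0.0, 0.4, -6.5]
finger_gap: 0.75
gripper_force: 89.2
```

Emit:
step_arm(
  targets="0 0 0 0;0 0 0 0",
)

```text
t: 22.5
tcp_pos: [0.5159, -0.2164, 0.1236]
tool_rot: [0.232, 0.973, 0.0, -0.0]
force: [0.1, -1.0, -6.4]
finger_gap: 0.746
gripper_force: 89.2
```

Emit:
step_arm(
  targets="0 0 0 0;0 0 0 0",
)

```text
t: 22.7
tcp_pos: [0.5161, -0.2165, 0.1238]
tool_rot: [0.232, 0.973, 0.0, -0.0]
force: [0.5, 0.0, -6.4]
finger_gap: 0.741
gripper_force: 89.2
```

Tin C reads about 6.4 N, so it is the heaviest. Lift it high and check.

Emit:
step_arm(
  targets="0 0 -10 0;0 0 -30 0;0 0 -55 0;0 0 -80 0;0 0 -105 0;0 0 -120 0;0 0 -128 0;0 0 -130 0;0 0 -130 0;0 0 -130 0;0 0 -130 0",
)

```text
t: 23.8
tcp_pos: [0.5155, -0.2162, 0.2528]
tool_rot: [0.232, 0.973, 0.0, -0.001]
force: [0.5, 0.3, -7.0]
finger_gap: 0.748
gripper_force: 89.6
```

```bash
python3 - <<'E'
from h import *
snap('scene','s2.png'); shift(0.515,-0.215,0.25)
E
```

```text
t 23.85 tcp [ 0.5156 -0.2162  0.2529] shift mm [1.1 0.8 2.9] F [ 0.07  0.34 -6.06]
```

View pics/s2.png

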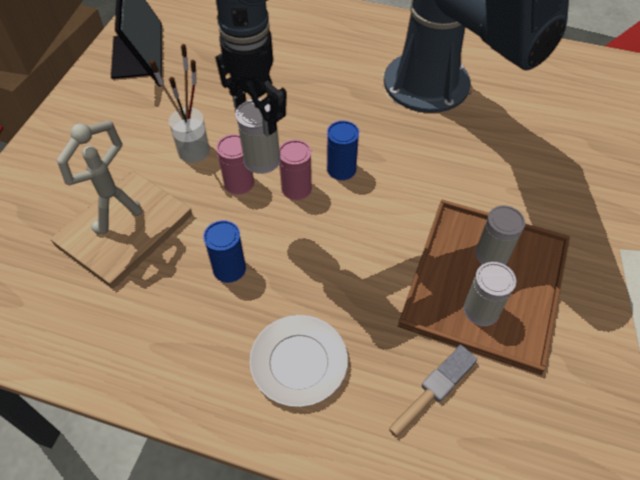

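The picture shows two tins upright on the tray at (500,237) and (490,294), and the heaviest held upright at (260,137). Everything else is untouched.

```bash
python3 -c "
from station import manip
print(manip.sign_off())"
```

```text
the job is handed in; nothing more can be done
None
```

Done and handed in: the two lighter tins (about 0.23 and 0.29 kg) stand upright on the tray, and the heaviest (about 0.65 kg) is held upright in the gripper with its base about 0.19 m up, above their lids.

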